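# Take up the axle's end play with spacer plates and hold it tight

## Robot

A 6-joint arm with a two-finger parallel gripper is mounted at the origin on the work surface. World frame = base frame: x ahead of the robot, y to its left, z up, the work surface at z = 0. Lengths are in m, angles in rad, forces in N, time in s.
With the tool pointing down it reaches from about 0.25 to 0.775 m from the base axis. Payload 8.9 kg.
Tool frame: the origin (TCP) lies midway between the tips of the shut fingers; the grasp point (between the pads) lies 19 mm behind it; z points along the fingers, y is the line along which they close (so a half turn about z gives the same grasp; the last joint's range is limited). The gripper opens to 85 mm and grips with 20 to 120 N. Pads are 22 mm wide; open, the fingers measure 114 mm over their backs; the gripper's body (76 mm by 85 mm) begins 54 mm behind the grasp point. The pads swing forward as they close: fully open they stand 13 mm farther back than shut.
Start: joints at [-1.439, 0.291, -0.153, 1.127, 0, 1.431], TCP at [0.14, -0.506, 0.231] pointing down, gripper open.
Joint ranges: [-2.52, 2.52], [-0.91, 1.74], [-1.3, 1.37], [-1.96, 2.02], [-1.52, 1.47], [-3.14, 3.14]. Speed limits (rad/s): [2.22, 2.22, 2.79, 3.14, 3.14, 3.14].

## Interface

Orientations are given as [roll, pitch, yaw] about the fixed x, y, z axes, in that order (R = Rz(yaw) Ry(pitch) Rx(roll)).
In Python, from bench import * gives the robot as it stands.
- The arm moves only by the tool step_arm, never from a script. Its argument "commands" is a list of rows, each a list of 7 numbers: the turn, a rotation vector about the tool's x, y, z in degrees, then the shift along the tool's x, y, z in units of 40 mm (1.0 is 40 mm), then the closure, from -1 (fully open) to 1 (shut), so that 0 is half open. A call has 1 to 12 rows; each row shifts and turns the commanded pose from where the row before left it, along the tool's axes as they then stand; what a row does not reach is not made up. A row lasts 1/10 s, in which the tool goes at most 50 mm and 8.59 degrees, less where a joint would pass 70% of its speed; a pose out of reach is approached as far as the arm can. A call is refused whole if a number of a shift passes 1 or a number of a turn 8.59, either way. A call with a gripper value outside its range is refused whole. The fingers move at their own pace and stop on an object; "squeeze" is the grip in N (left out, the last holds). Time passes only in rows, so rows that do not move let the fingers close. It gives the time, the measured TCP pose, the force, the opening and the grip force at its end, in the units of the state.
- observe(): the state, without advancing time (a new reading comes with each control period).
- camera(name): name is "side" or "top"; returns the picture (400x640x3 uint8, red, green, blue); there is no depth.
- camera_model(name): a dict with "K" (3x3 intrinsics, pixels), "R" (3x3) and "t" (3): a world point X has camera coordinates R X + t. Camera axes: x right, y down, z forward; pixel columns grow to the right and rows downward; lengths in m; the calibration is good to about 2 mm. A picture is of the moment at which its call begins. camera_model takes no time and is no camera call.
- finish_job(): hands the job in; it is judged then, once.
Trained networks look in the newest picture that a camera, given by its name, has taken for a name from the list of things; names that differ only in an ending like _2 or _b are one class to them, and where a whole thing is asked for, a point or a joint stands for the part that bears it (a point fixed in the world has none). Each returns a list of dicts, best first, with "score" (0 to 1); they miss things now and then, are a little off and sometimes report something else, mostly with a low value. They report only what shows in the picture. A call takes as long as a camera call. They do not tell look-alikes from the thing itself.
- outline_of(query, camera): "mask" (400x640 bool, what is visible of it) and "at" ([column, row] in pixels, amid what is visible of it).
The state is a dict: "clock": time; "qpos": joint angles; "qvel": joint speeds; "joint_efforts": joint torques, N m; "position": TCP position; "orientation": TCP orientation; "contact_force": force on the tool from outside, world axes, zero at the start; "ft_torque": the same for the moment, N m; "gripper_width": finger opening in m; "gripper_force": force on a finger pad.
Only numpy, scipy, OpenCV 4.12 (cv2) and the standard library are available. Lean on these libraries where they do the work, as an engineer would, in place of code of your own. Each camera call takes 0.05 s, during which the arm holds its last target. There are 200 camera calls.

## Task

Lay the axle in the two blue saddles, tip towards the yellow stop and head outside the far saddle, and let go. Then stand red plates from the rack upright in the pocket between tip and stop, one at a time, pushing the axle towards the stop after each, and stop adding as soon as the push squeezes the plates against the stop before the head meets its saddle; leave spare plates standing in the rack and other things alone. Finish while still holding the axle and pushing it towards the stop with about 15 N, so the stack stays clamped.

Things in the scene. Friction and masses are not known exactly. Their poses are not given: they have to be found in the camera images.
- fixture: Fixed fixture: dark steel base 300 x 90 x 12 mm; origin: centre of its underside; own +x runs along the axle line to the stop, z up. Two blue V saddles 20 mm thick at own x -80 and +25, 56 mm wide, tops at z 52; the axle's axis in them: y 0, z 45. Head home: inner face at x -90, tip at x 80. Pocket: floor z 12, side guides x 55 to 143, 47 mm apart below z 22, flaring to 63 at the top, z 30.
- stop_face (a point): Point on the upright clamping face of the yellow stop (fixed block 24 thick x 30 wide x 60 mm tall, low knob on top), at axle height, z 45 mm; the face is square to the fixture's x, the block behind it, away from the saddles. With the axle's head home 8 to 28 mm remain between tip and face, differing from run to run: one or two plates are needed.
- axle_mid (a point): Loose steel axle, 0.3 to 0.45 kg: shaft 20 mm dia, 170 mm long, a dark head 32 mm dia, 12 mm thick at one end, brass band near the tip. Point: on the axis, mid-shaft (85 mm to the tip, 85 to the head's inner face); own x points to the tip. Starts level in a fixed wooden rest, V notches (16 mm thick) 50 mm either side of the point, axis 45 mm above the table.
- axle_head (a point): Point on the axle's axis at the head's inner face (the shoulder that meets the rear saddle), 85 mm behind the axle's middle. Sliding the held axle along the saddles itself takes up to about 8 N (more if it is pressed down); the squeeze on the plates is what is left of the push.
- rack: Black plate rack, fixed, 140 x 60 mm, 24 mm tall; origin: centre of its underside. Three slots 40 mm apart along its own x, floor 6 mm above the table, each holding one plate whose width runs along the rack's own y.
- plate0_mid (a point): Loose red spacer plate number 0 of three alike: 16 mm thick (own x), 40 mm wide (own y), 60 mm tall, 100 g, standing upright; the point is its centre, 30 mm above its lower edge. It starts in a rack slot (lower edge 6 mm above the table).
- plate1_mid (a point): Loose red spacer plate number 1 of three alike: 16 mm thick (own x), 40 mm wide (own y), 60 mm tall, 100 g, standing upright; the point is its centre, 30 mm above its lower edge. It starts in a rack slot (lower edge 6 mm above the table).
- plate2_mid (a point): Loose red spacer plate number 2 of three alike: 16 mm thick (own x), 40 mm wide (own y), 60 mm tall, 100 g, standing upright; the point is its centre, 30 mm above its lower edge. It starts in a rack slot (lower edge 6 mm above the table).
- stop: The yellow stop block itself; origin: centre of its underside, 12 mm above the table; the clamping face is 12 mm from it towards the saddles.
- tumbler_mid (a point): White drinking tumbler, 72 mm wide, 160 mm tall, standing beyond the fixture on the right; bystander, this is its centre.
- dish_mid (a point): Round white dish, 150 mm wide, 22 mm high, beyond the fixture; bystander, this is its centre.
- jar_mid (a point): Small amber jar, 60 mm wide, 75 mm tall, near the robot on its right; bystander, this is its centre.
- wrench: Wrench 170 mm long lying flat close to the robot; bystander.
- screwdriver: Screwdriver 190 mm long lying close to the robot on its left; bystander.
- bearing: Steel bearing ring 52 mm wide, 15 mm high, lying beyond the fixture on the left; bystander, origin at its underside.
Things that resemble listed ones, but are neither listed nor needed, are in the scene too. Of the things shaped like the part that bears axle_mid, the bare steel one is meant.

How it is judged:
By the outcome, as a careful person would: the job done as asked, in the order asked, and still so for the second after the job is handed in, while the arm keeps its last pose, push and grip.
It also fails if it takes over 72 s, if anything falls off the work surface, if the arm or the gripper's body presses on something with over 40 N, if the wrist force passes 120 N, or if a joint passes its speed limit or range.

## Working session

There is one attempt and no reset: what is moved stays moved. The work goes in short steps, Python scripts to look and compute and a tool call to move; the robot and the scene stay as the last step left them, time stands still between calls to the robot, and variables do not carry over. Pictures are saved under pics/ and viewed, at most 10 in all, crops included, and the job is handed in when it is done.

Besides the shell and the picture viewer there is one more tool, called after "Request:" by a JSON object that holds its "method" and its "body", one argument or row to a line. step_arm: Moves the arm, as the interface text tells. Its arguments: {"type":"object","properties":{"commands":{"type":"array","items":{"type":"array","items":{"type":"number"}}},"squeeze":{"type":"number"}},"required":["commands"]}

```bash
mkdir -p pics; ls; python3 - <<'E'
from bench import *
import cv2,numpy as np
for c in("top","side"):
    im=camera(c); cv2.imwrite(f"pics/{c}0.png",im[:,:,::-1]); m=camera_model(c)
    print(c,np.round(m["K"],1).tolist(),np.round(m["R"],3).tolist(),np.round(m["t"],3).tolist())
    for q in ["fixture","stop","axle_mid","rack","plate0_mid"]:
        for d in outline_of(q,c)[:5]: print(q,round(d["score"],2),np.round(d["at"]),d["mask"].sum())
s=observe();print(s)
E
```

```text
pics
top [[383.4, 0.0, 320.5], [0.0, 383.4, 202.5], [0.0, 0.0, 1.0]] [[-0.027, -0.999, -0.021], [-0.983, 0.03, -0.183], [0.183, 0.015, -0.983]] [-0.037, 0.541, 1.185]
fixture 0.93 [331. 222.] 2318
stop 0.18 [290. 259.] 295
axle_mid 0.65 [431. 220.] 428
axle_mid 0.57 [447. 288.] 394
rack 0.74 [396. 279.] 341
rack 0.68 [206. 228.] 561
rack 0.68 [199. 227.] 109
plate0_mid 0.43 [200. 227.] 110
plate0_mid 0.42 [197. 237.] 99
side [[483.0, 0.0, 324.1], [0.0, 483.0, 195.3], [0.0, 0.0, 1.0]] [[-0.963, -0.27, -0.001], [-0.14, 0.505, -0.852], [0.231, -0.82, -0.524]] [0.504, 0.173, 1.4]
fixture 0.73 [342. 215.] 1428
stop 0.67 [335. 223.] 207
axle_mid 0.49 [360. 160.] 246
rack 0.56 [309. 304.] 804
rack 0.2 [340. 217.] 1405
plate0_mid 0.48 [325. 295.] 212
{'clock': 0.6, 'qpos': array([-1.43933351e+00,  2.90696676e-01, -1.53403396e-01,  1.12669773e+00,
        1.59919673e-05,  1.43147723e+00]), 'qvel': array([ 3.13485704e-04, -2.47309490e-04,  8.37217356e-04, -1.53349619e-04,
       -3.83632757e-04,  9.30092584e-05]), 'joint_efforts': array([-7.51537646e-04, -5.36803222e+01,  3.31533229e+01,  2.22565177e-03,
       -2.34417494e-04, -1.45732685e-05]), 'position': array([ 0.14042851, -0.50586917,  0.23130556]), 'orientation': array([ 3.14159189e+00, -1.60415597e-05,  2.70781920e-01]), 'contact_force': array([ 0.48721403,  0.56392906, -0.23446427]), 'ft_torque': array([ 0.04767686, -0.01926935,  0.01582068]), 'gripper_force': 0.0, 'gripper_width': 0.08515883372109948}
```

```bash
python3 - <<'E'
import cv2
a=cv2.imread("pics/top0.png")[130:350,150:510]; cv2.imwrite("pics/top0c.png",cv2.resize(a,None,fx=2.2,fy=2.2,interpolation=cv2.INTER_CUBIC))
a=cv2.imread("pics/side0.png")[120:340,190:550]; cv2.imwrite("pics/side0c.png",cv2.resize(a,None,fx=2.2,fy=2.2,interpolation=cv2.INTER_CUBIC))
E
```

```text
(no output)
```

View pics/top0c.png

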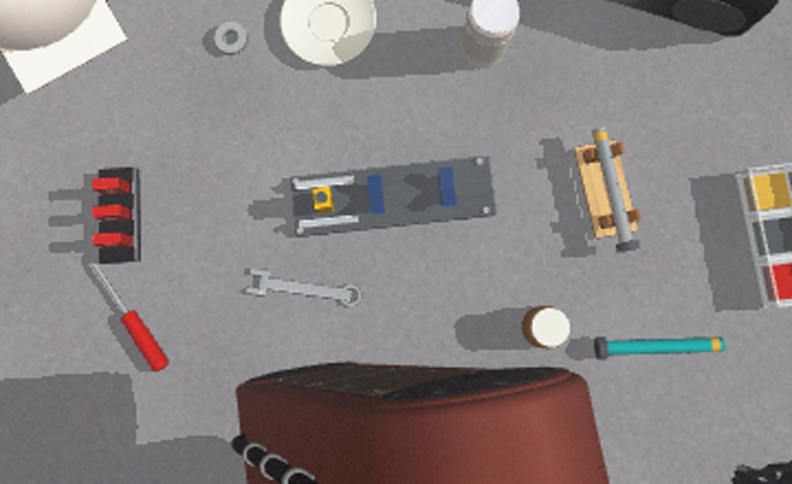

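View pics/side0c.png

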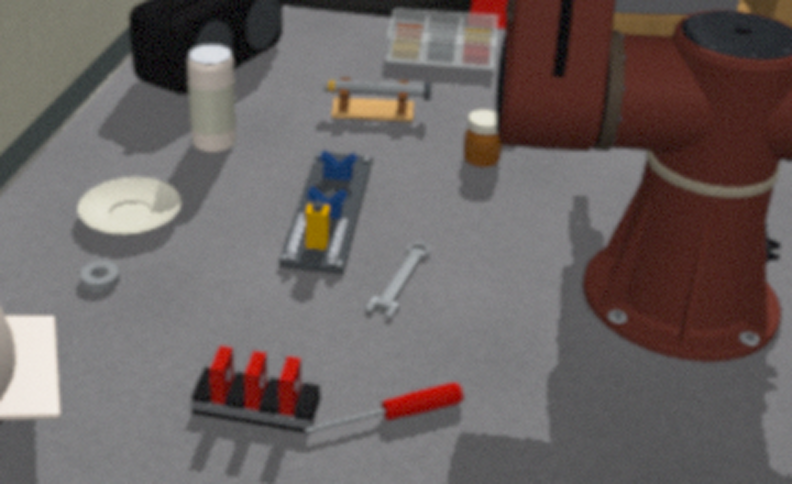

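The bare steel axle is in the wooden rest at about (427,216) px, with its brass tip away from the robot. The teal one is a look-alike. The fixture is at about (331,222) with the yellow stop at its left (+y) end, and the rack is at about (205,228).

Next I'll fit the poses by matching silhouettes in both views.

```bash
cat > h.py <<'E'
from bench import *
import cv2,numpy as np
from scipy.optimize import minimize
S=4
def proj(c,X):
    m=camera_model(c); p=(np.asarray(X)@np.array(m["R"]).T+np.array(m["t"]))@np.array(m["K"]).T
    return p[:,:2]/p[:,2:]
def box(cx,cy,z0,lx,ly,h):
    return np.array([[cx+a*lx/2,cy+b*ly/2,z0+k*h] for a in(-1,1) for b in(-1,1) for k in(0,1)])
def cyl(x0,x1,r,z):
    t=np.linspace(0,2*np.pi,16,endpoint=False)
    return np.array([[x,r*np.cos(a),z+r*np.sin(a)] for x in(x0,x1) for a in t])
def place(P,p):
    c,s=np.cos(p[2]),np.sin(p[2]); P=np.array(P)
    return np.c_[p[0]+c*P[:,0]-s*P[:,1],p[1]+s*P[:,0]+c*P[:,1],P[:,2]]
def render(c,parts,p):
    im=np.zeros((400*S,640*S),np.uint8)
    for P in parts:
        q=((proj(c,place(P,p))+.5)*S-.5)
        cv2.fillConvexPoly(im,cv2.convexHull(np.round(q*16).astype(np.int32)),255,shift=4)
    return cv2.resize(im,(640,400),interpolation=cv2.INTER_AREA)/255.
def fit(parts,masks,p0,ign={}):
    def cost(p):
        r=0
        for c,m in masks.items():
            a=render(c,parts,p); r+=np.abs(a-m)[~ign[c]].sum()/m.sum() if c in ign else np.abs(a-m).sum()/m.sum()
        return r
    best=None
    for k in range(2):
        s=minimize(cost,p0,method="Nelder-Mead",options=dict(initial_simplex=np.array(p0)+np.vstack([np.zeros(3),np.diag([.015,.015,.1])])*(1 if k==0 else -.4),xatol=1e-4,fatol=1e-4,maxiter=120)); p0=s.x
    return s.x,s.fun
def ray(c,uv,z):
    m=camera_model(c);R=np.array(m["R"]);o=-R.T@np.array(m["t"]);d=R.T@np.linalg.inv(m["K"])@[uv[0],uv[1],1]
    return o+d*(z-o[2])/d[2]
AX=[cyl(-.085,.085,.010,.045),cyl(-.097,-.085,.016,.045)]
FX=[box(0,0,0,.3,.09,.012)]+[box(x,0,.012,.02,.056,.04) for x in(-.08,.025)]
PL=[box(x,0,.006,.016,.04,.06) for x in(-.04,0,.04)]
def tool(target,yaw):
    "print turn (deg, about tool z) and shift (units) needed from measured pose"
    s=observe();p=s["position"];y=s["orientation"][2]
    d=np.array(target)-p; dy=(yaw-y+np.pi)%(2*np.pi)-np.pi
    for nm,w in(("old",y),("new",yaw)):
        print(nm,"shift units",np.round([(np.cos(w)*d[0]+np.sin(w)*d[1])/.04,(np.sin(w)*d[0]-np.cos(w)*d[1])/.04,-d[2]/.04],2))
    print("turn",round(-np.degrees(dy),1),"pos",np.round(p,4),"rpy",np.round(s["orientation"],4),"F",np.round(s["contact_force"],1),"w",round(s["gripper_width"],4),"t",s["clock"])
E
cat > m.py <<'E'
from h import *
ims={c:cv2.imread(f"pics/{c}0.png") for c in("top","side")}
camera("top");camera("side")
hsv={c:cv2.cvtColor(i,cv2.COLOR_BGR2HSV) for c,i in ims.items()}
def at(q,c,uv): 
    l=[d for d in outline_of(q,c) if np.hypot(*(np.array(d["at"])-uv))<15]
    return max(l,key=lambda d:d["mask"].sum())["mask"].astype(float)
def col(c,f,bx):
    m=f(*[hsv[c][...,i].astype(int) for i in range(3)]); w=np.zeros_like(m);w[bx[1]:bx[3],bx[0]:bx[2]]=1; return (m&w).astype(float)
red=lambda h,s,v:((h<10)|(h>170))&(s>140)&(v>50)
yel=lambda h,s,v:(h>18)&(h<32)&(s>140)&(v>70)
blue=lambda h,s,v:(h>100)&(h<130)&(s>110)
mk={"top":col("top",red,(185,200,215,246)),"side":col("side",red,(270,270,335,315))}
print({c:m.sum() for c,m in mk.items()})
r0=ray("top",(203,227),.05); print("rack0",r0)
def show(n,parts,masks,p0):
    p,f=fit(parts,masks,p0); print(n,np.round(p,4),round(f,3))
    for c in masks:
        q,g=fit(parts,{c:masks[c]},p); print("   ",c,np.round(q,4),round(g,3))
    return p
show("plates",PL,mk,[r0[0],r0[1],0.02])
for k in(0,):
    f0=ray("top",(331,222),.012); fx=show("fixture",FX+[box(.12,0,.012,.024,.03,.06)],{"top":at("fixture","top",(331,222)),"side":at("fixture","side",(342,215))},[f0[0],f0[1],1.65])
ys={"top":col("top",yel,(280,205,310,235)),"side":col("side",yel,(320,205,350,240))}
y0=place([[.12,0,0]],fx)[0]
st=show("stop",[box(0,0,.012,.024,.03,.06)],ys,[y0[0],y0[1],fx[2]])
bs={"top":col("top",blue,(310,200,365,235)),"side":col("side",blue,(320,180,360,230))}
print({c:m.sum() for c,m in {**bs}.items()},{c:m.sum() for c,m in ys.items()})
a0=ray("top",(428,216),.045)
show("axle",AX,{"top":at("axle_mid","top",(431,220)),"side":at("axle_mid","side",(360,160))},[a0[0],a0[1],.1])
E
python3 m.py
```

```text
{'top': np.float64(281.0), 'side': np.float64(607.0)}
rack0 [0.47187242 0.3252406  0.05      ]
plates [0.4769 0.339  0.039 ] 0.719
    top [0.476  0.3381 0.0131] 0.359
    side [0.4772 0.3383 0.1122] 0.301
fixture [ 0.4923 -0.0759  1.6518] 0.298
    top [ 0.493  -0.0755  1.6496] 0.074
    side [ 0.4916 -0.0744  1.6553] 0.216
stop [0.4852 0.0261 1.7828] 0.76
    top [0.4853 0.026  1.718 ] 0.59Traceback (most recent call last):
  File "m.py", line 26, in <module>
    st=show("stop",[box(0,0,.012,.024,.03,.06)],ys,[y0[0],y0[1],fx[2]])
  File "m.py", line 19, in show
    q,g=fit(parts,{c:masks[c]},p); print("   ",c,np.round(q,4),round(g,3))
        ~~~^^^^^^^^^^^^^^^^^^^^^^
  File "h.py", line 30, in fit
    s=minimize(cost,p0,method="Nelder-Mead",options=dict(initial_simplex=np.array(p0)+np.vstack([np.zeros(3),np.diag([.015,.015,.1])])*(1 if k==0 else -.4),xatol=1e-4,fatol=1e-4,maxiter=120)); p0=s.x
    res = _minimize_neldermead(fun, x0, args, callback, bounds=bounds,
                               **options)
    fxcc = func(xcc)
    fx = function(np.copy(x), *(wrapper_args + args))
  File "h.py", line 26, in cost
    a=render(c,parts,p); r+=np.abs(a-m)[~ign[c]].sum()/m.sum() if c in ign else np.abs(a-m).sum()/m.sum()
  File "h.py", line 19, in render
    q=((proj(c,place(P,p))+.5)*S-.5)
        ~~~~^^^^^^^^^^^^^^
  File "h.py", line 6, in proj
    m=camera_model(c); p=(np.asarray(X)@np.array(m["R"]).T+np.array(m["t"]))@np.array(m["K"]).T
ValueError: time passes only in moves, steps and waits
```

```bash
python3 - <<'E'
s=open("h.py").read()
s=s.replace("S=4\n","S=4\nCM={c:{k:np.array(v) for k,v in camera_model(c).items()} for c in('top','side')}\n").replace("m=camera_model(c)","m=CM[c]")
s=s.replace("box(x,0,.006,.016,.04,.06) for","box(x,0,.024,.016,.04,.042) for")
open("h.py","w").write(s)
m=open("m.py").read()
m=m.replace('def show','R={}\ndef show').replace("    return p\n","    R[n]=(parts,p); return p\n")
m=m.replace("(s>140)&(v>50)","(s>110)&(v>40)").replace("(h>18)&(h<32)&(s>140)&(v>70)","(h>14)&(h<36)&(s>100)&(v>40)")
m+='''
print("masks",{c:(m.sum(),[np.round(x.mean(),1) for x in np.nonzero(m)]) for c,m in ys.items()})
out=[]
for c,b in(("top",(180,190,460,260)),("side",(270,140,410,320))):
    im=cv2.resize(ims[c],None,fx=5,fy=5,interpolation=cv2.INTER_CUBIC)
    for n,(parts,p) in R.items():
        for P in parts:
            q=(proj(c,place(P,p))+.5)*5-.5; cv2.polylines(im,[cv2.convexHull(q.astype(np.int32))],True,(0,255,0),1)
    im=im[b[1]*5:b[3]*5,b[0]*5:b[2]*5]; f=790/im.shape[1] if c=="top" else 590/im.shape[0]
    cv2.imwrite(f"pics/{c}fit.png",cv2.resize(im,None,fx=min(f,1),fy=min(f,1),interpolation=cv2.INTER_AREA))
'''
open("m.py","w").write(m)
E
python3 m.py
```

```text
{'top': np.float64(318.0), 'side': np.float64(697.0)}
rack0 [0.47187242 0.3252406  0.05      ]
plates [0.4756 0.3379 0.0239] 0.534
    top [0.4752 0.3363 0.0281] 0.148
    side [0.4745 0.3472 0.0349] 0.213
fixture [ 0.4921 -0.0757  1.6538] 0.278
    top [ 0.4926 -0.0758  1.6476] 0.071
    side [ 0.4915 -0.074   1.6555] 0.202
stop [0.4847 0.0257 1.6977] 0.457
    top [0.4852 0.0257 1.6989] 0.334
    side [0.4839 0.028  1.6954] 0.096
{'top': np.float64(195.0), 'side': np.float64(253.0)} {'top': np.float64(83.0), 'side': np.float64(219.0)}
axle [ 0.4959 -0.3947  0.1721] 0.538
    top [ 0.4959 -0.3947  0.1721] 0.306
    side [ 0.4956 -0.3919  0.1627] 0.219
masks {'top': (np.float64(83.0), [np.float64(220.5), np.float64(296.6)]), 'side': (np.float64(219.0), [np.float64(223.0), np.float64(333.8)])}
```

View pics/topfit.png

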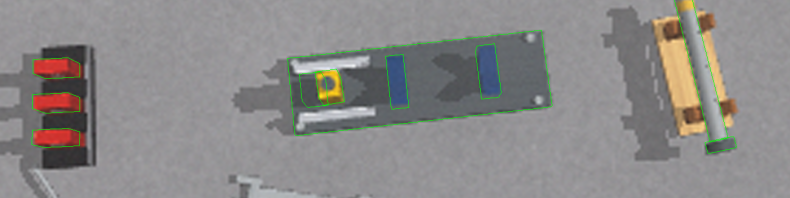

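View pics/sidefit.png

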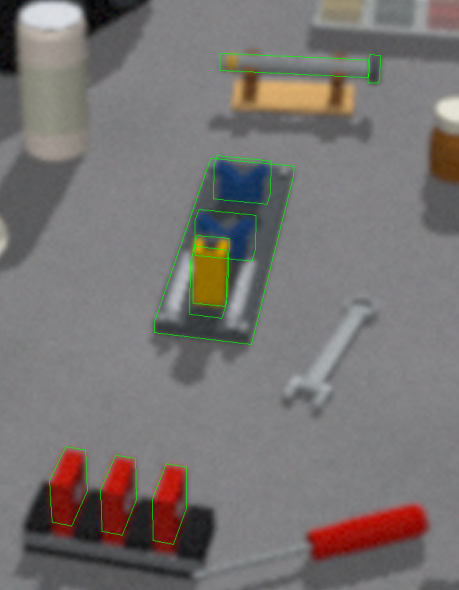

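The overlays match in both views. The stop face comes out at about own x +90 mm, so the gap is about 10 mm and one plate should be enough. Next I'll approach the axle.

```bash
python3 -c "
from h import *
tool([.4862,-.3955,.10],.170)"
```

```text
old shift units [ 9.07 -0.35  3.28]
new shift units [ 8.99 -1.26  3.28]
turn 5.8 pos [ 0.1405 -0.5059  0.2313] rpy [-3.1416 -0.      0.2708] F [ 0.2 -0.3 -0.9] w 0.0857 t 1.1
```

Request:
{"method": "step_arm", "body": {
  "commands": [
    [0,0,5.8,0,0,0,-1],
    [0,0,0,0.9,-0.13,0.3,-1],
    [0,0,0,0.9,-0.13,0.3,-1],
    [0,0,0,0.9,-0.13,0.3,-1],
    [0,0,0,0.9,-0.13,0.3,-1],
    [0,0,0,0.9,-0.13,0.3,-1],
    [0,0,0,0.9,-0.13,0.3,-1],
    [0,0,0,0.9,-0.13,0.3,-1],
    [0,0,0,0.9,-0.13,0.3,-1],
    [0,0,0,0.9,-0.11,0.45,-1],
    [0,0,0,0.89,-0.11,0.43,-1],
    [0,0,0,0,0,0,-1]
  ],
  "squeeze": 60
}}

```text
clock: 2.3
position: [0.489, -0.3929, 0.0974]
orientation: [-3.139, 0.001, 0.173]
contact_force: [-0.3, -0.3, -0.1]
gripper_width: 0.0852
gripper_force: 0.0
```

```bash
python3 -c "
from h import *
tool([.4862,-.3955,.026],.170)"
```

```text
old shift units [-0.08  0.05  1.78]
new shift units [-0.08  0.05  1.78]
turn 0.2 pos [ 0.489  -0.3929  0.0974] rpy [-3.1389e+00  5.0000e-04  1.7320e-01] F [-0.3 -0.3 -0.1] w 0.0852 t 2.3
```

Request:
{"method": "step_arm", "body": {
  "commands": [
    [0,0,0,0,0,0.6,-1],
    [0,0,0,0,0,0.6,-1],
    [0,0,0,0,0,0.6,-1],
    [0,0,0,0,0,0,-1],
    [0,0,0,0,0,0,-1]
  ]
}}

```text
clock: 2.8
position: [0.4861, -0.3956, 0.0285]
orientation: [-3.141, 0.0, 0.169]
contact_force: [0.4, -0.3, 0.6]
gripper_width: 0.0852
gripper_force: 0.0
```

```bash
python3 -c "
from h import *
tool([.4862,-.3955,.026],.170)"
```

```text
old shift units [ 0.   -0.    0.06]
new shift units [ 0.   -0.    0.06]
turn -0.0 pos [ 0.4861 -0.3956  0.0285] rpy [-3.1412e+00  4.0000e-04  1.6930e-01] F [ 0.4 -0.3  0.6] w 0.0852 t 2.8
```

Tracking is accurate, so I'll close on the axle.

Request:
{"method": "step_arm", "body": {
  "commands": [
    [0,0,0,0,0,0.06,0.3],
    [0,0,0,0,0,0,1],
    [0,0,0,0,0,0,1],
    [0,0,0,0,0,0,1],
    [0,0,0,0,0,0,1],
    [0,0,0,0,0,0,1],
    [0,0,0,0,0,0,1]
  ],
  "squeeze": 60
}}

```text
clock: 3.5
position: [0.4866, -0.3959, 0.0263]
orientation: [3.141, -0.0, 0.169]
contact_force: [-1.2, -0.9, 5.9]
gripper_width: 0.0185
gripper_force: 58.5
```

Request:
{"method": "step_arm", "body": {
  "commands": [
    [0,0,0,0,0,-0.4,1],
    [0,0,0,0,0,-0.8,1],
    [0,0,0,0,0,-0.8,1],
    [0,0,-8.4,0,0,-0.3,1],
    [0,0,-8.5,0,0,0,1],
    [0,0,-8.5,0,0,0,1],
    [0,0,-8.5,0,0,0,1],
    [0,0,-8.5,0,0,0,1],
    [0,0,-8.5,0,0,0,1],
    [0,0,-8.5,0,0,0,1],
    [0,0,-8.5,0,0,0,1],
    [0,0,-8.5,0,0,0,1]
  ]
}}

```text
clock: 4.7
position: [0.4859, -0.3948, 0.1168]
orientation: [-3.14, -0.001, 1.509]
contact_force: [0.2, 0.0, -4.1]
gripper_width: 0.0182
gripper_force: 59.1
```

```bash
python3 -c "
from h import *
tool([.4959,-.1206,.07],1.651)"
```

```text
old shift units [ 6.86 -0.17  1.17]
new shift units [6.81 0.8  1.17]
turn -8.1 pos [ 0.4859 -0.3948  0.1168] rpy [-3.1402e+00 -1.5000e-03  1.5093e+00] F [ 0.2  0.  -4.1] w 0.0182 t 4.7
```

Request:
{"method": "step_arm", "body": {
  "commands": [
    [0,0,-8.3,0,0,0,1],
    [0,0,0,0.8,0.1,0,1],
    [0,0,0,0.8,0.1,0,1],
    [0,0,0,0.8,0.1,0,1],
    [0,0,0,0.8,0.1,0,1],
    [0,0,0,0.8,0.1,0.1,1],
    [0,0,0,0.8,0.1,0.2,1],
    [0,0,0,0.8,0.1,0.3,1],
    [0,0,0,0.8,0.1,0.3,1],
    [0,0,0,0.4,0,0.1,1],
    [0,0,0,0,0,0,1],
    [0,0,0,0,0,0,1]
  ]
}}

```text
clock: 5.9
position: [0.4975, -0.1222, 0.0778]
orientation: [-3.141, 0.0, 1.648]
contact_force: [0.4, -0.2, -4.1]
gripper_width: 0.0181
gripper_force: 59.0
```

```bash
cat > ck.py <<'E'
from h import *
import sys
c0=sys.argv[1]
tool([.4959,-.1206,.07],1.651)
ms={}
for c in("top","side"):
    im=camera(c); cv2.imwrite(f"pics/{c}{c0}.png",im[:,:,::-1])
a=cv2.imread(f"pics/top{c0}.png")[170:280,260:400];b=cv2.imread(f"pics/side{c0}.png")[130:270,280:420]
cv2.imwrite(f"pics/both{c0}.png",np.hstack([cv2.resize(a,(400,314),interpolation=cv2.INTER_CUBIC),cv2.resize(b,(314,314),interpolation=cv2.INTER_CUBIC)]))
E
python3 ck.py 1
```

```text
old shift units [ 0.04 -0.04  0.19]
new shift units [ 0.04 -0.04  0.19]
turn -0.1 pos [ 0.4975 -0.1222  0.0778] rpy [-3.1415e+00  5.0000e-04  1.6484e+00] F [ 0.4 -0.2 -4.1] w 0.0181 t 5.9
```

View pics/both1.png

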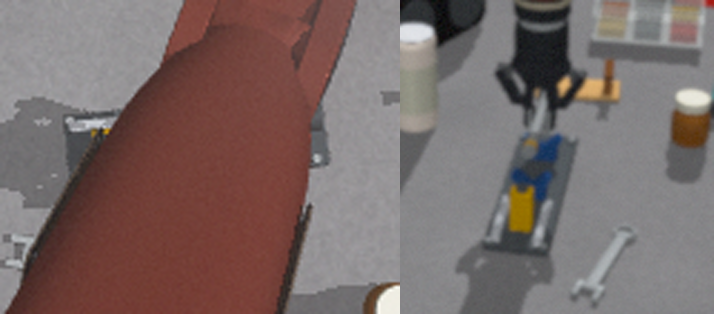

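The axle is held level over the saddles (side view about (540,120)), with its tip towards the yellow stop. Now I'll lower it.

Request:
{"method": "step_arm", "body": {
  "commands": [
    [0,0,0,0.04,-0.04,0.4,1],
    [0,0,0,0,0,0.4,1],
    [0,0,0,0,0,0.3,1],
    [0,0,0,0,0,0.1,1],
    [0,0,0,0,0,0,1]
  ]
}}

```text
clock: 6.5
position: [0.4956, -0.1208, 0.0295]
orientation: [-3.141, -0.0, 1.647]
contact_force: [0.2, -0.7, -4.2]
gripper_width: 0.0179
gripper_force: 59.3
```

Request:
{"method": "step_arm", "body": {
  "commands": [
    [0,0,0,0,0,0.03,1],
    [0,0,0,0,0,0.03,1],
    [0,0,0,0,0,0.02,1],
    [0,0,0,0,0,0,1]
  ]
}}

```text
clock: 6.9
position: [0.4966, -0.1206, 0.0271]
orientation: [3.14, 0.001, 1.648]
contact_force: [2.2, -0.4, 0.3]
gripper_width: 0.018
gripper_force: 59.6
```

Force z has gone to zero, so the axle is resting in the saddles. I'll release it and go to the rack.

Request:
{"method": "step_arm", "body": {
  "commands": [
    [0,0,0,0,0,0,-1],
    [0,0,0,0,0,0,-1],
    [0,0,0,0,0,0,-1],
    [0,0,0,0,0,0,-1],
    [0,0,0,0,0,-0.5,-1],
    [0,0,0,0,0,-1,-1],
    [0,0,0,0,0,-1,-1],
    [0,0,0,0,0,-1,-1],
    [0,0,-8.5,0,0,0,-1],
    [0,0,-8.5,0,0,0,-1],
    [0,0,-8.5,0,0,0,-1],
    [0,0,-8.5,0,0,0,-1]
  ]
}}

```text
clock: 8.1
position: [0.4955, -0.1203, 0.1666]
orientation: [-3.142, -0.0, 2.247]
contact_force: [-0.9, -0.2, -1.1]
gripper_width: 0.0852
gripper_force: 0.0
```

Request:
{"method": "step_arm", "body": {
  "commands": [
    [0,0,-8.5,0,0,0,-1],
    [0,0,-8.5,0,0,0,-1],
    [0,0,-8.5,0,0,0,-1],
    [0,0,-8.5,0,0,0,-1],
    [0,0,-8.5,0,0,0,-1],
    [0,0,-8.5,0,0,0,-1],
    [0,0,0,0,1,0,-1],
    [0,0,0,0,1,0,-1],
    [0,0,0,0,1,0,-1],
    [0,0,0,0,1,0,-1],
    [0,0,0,0,1,0,-1],
    [0,0,0,0,1,0,-1]
  ]
}}

```text
clock: 9.3
position: [0.4978, 0.1212, 0.1666]
orientation: [-3.142, 0.0, 3.131]
contact_force: [1.0, -0.1, 1.2]
gripper_width: 0.0856
gripper_force: 0.0
```

```bash
python3 -c "
from h import *
tool([.5155,.338,.10],3.166)"
```

```text
old shift units [-0.39  5.42  1.66]
new shift units [-0.57  5.41  1.66]
turn -2.0 pos [0.4978 0.1212 0.1666] rpy [-3.1416e+00  2.0000e-04  3.1313e+00] F [ 1.  -0.1  1.2] w 0.0856 t 9.3
```

Request:
{"method": "step_arm", "body": {
  "commands": [
    [0,0,-2,0,0,0,-1],
    [0,0,0,-0.1,0.9,0.1,-1],
    [0,0,0,-0.1,0.9,0.3,-1],
    [0,0,0,-0.1,0.9,0.3,-1],
    [0,0,0,-0.1,0.9,0.3,-1],
    [0,0,0,-0.1,0.9,0.3,-1],
    [0,0,0,-0.07,0.9,0.3,-1],
    [0,0,0,0,0,0,-1],
    [0,0,0,0,0,0,-1]
  ]
}}

```text
clock: 10.2
position: [0.5149, 0.3365, 0.1018]
orientation: [-3.141, -0.001, -3.115]
contact_force: [0.8, -0.0, -0.2]
gripper_width: 0.0852
gripper_force: 0.0
```

```bash
python3 -c "
from h import *
tool([.5155,.338,.03],3.166)
im=camera('top'); cv2.imwrite('pics/top2.png',im[:,:,::-1])"
```

```text
old shift units [-0.02  0.04  1.8 ]
new shift units [-0.02  0.04  1.8 ]
turn 0.1 pos [0.5149 0.3365 0.1018] rpy [-3.1408e+00 -1.1000e-03 -3.1154e+00] F [ 0.8 -0.  -0.2] w 0.0852 t 10.2
```

Request:
{"method": "step_arm", "body": {
  "commands": [
    [0,0,0,0,0,0.6,-1],
    [0,0,0,0,0,0.6,-1],
    [0,0,0,0,0,0.58,-1],
    [0,0,0,0,0,0,-0.5],
    [0,0,0,0,0,0,1],
    [0,0,0,0,0,0,1],
    [0,0,0,0,0,0,1],
    [0,0,0,0,0,0,1],
    [0,0,0,0,0,0,1]
  ],
  "squeeze": 40
}}

```text
clock: 11.15
position: [0.5169, 0.3369, 0.0332]
orientation: [3.14, 0.003, -3.117]
contact_force: [0.5, 2.1, 7.7]
gripper_width: 0.0396
gripper_force: 41.9
```

Request:
{"method": "step_arm", "body": {
  "commands": [
    [0,0,0,0,0,-0.3,1],
    [0,0,0,0,0,-0.8,1],
    [0,0,0,0,0,-0.9,1],
    [0,0,0,0,0,-0.9,1],
    [0,0,8.5,0,0,0,1],
    [0,0,8.5,0,0,0,1],
    [0,0,8.5,0,0,0,1],
    [0,0,8.5,0,0,0,1],
    [0,0,8.5,0,0,0,1],
    [0,0,8.5,0,0,0,1],
    [0,0,8.5,0,0,0,1],
    [0,0,8.5,0,0,0,1]
  ]
}}

```text
clock: 12.35
position: [0.5154, 0.3357, 0.1483]
orientation: [-3.142, 0.001, 1.973]
contact_force: [-0.5, -0.2, -1.4]
gripper_width: 0.0395
gripper_force: 41.9
```

```bash
python3 -c "
from h import *
tool([.4861,.0020,.14],1.651)"
```

```text
old shift units [-7.39 -3.94  0.21]
new shift units [-8.26 -1.4   0.21]
turn 18.5 pos [0.5154 0.3357 0.1483] rpy [-3.1416e+00  6.0000e-04  1.9733e+00] F [-0.5 -0.2 -1.4] w 0.0395 t 12.35
```

Request:
{"method": "step_arm", "body": {
  "commands": [
    [0,0,8.5,0,0,0,1],
    [0,0,8.5,0,0,0,1],
    [0,0,1.7,0,0,0,1],
    [0,0,0,-0.95,-0.15,0,1],
    [0,0,0,-0.95,-0.15,0,1],
    [0,0,0,-0.95,-0.15,0,1],
    [0,0,0,-0.95,-0.15,0,1],
    [0,0,0,-0.95,-0.15,0,1],
    [0,0,0,-0.95,-0.15,0,1],
    [0,0,0,-0.95,-0.15,0,1],
    [0,0,0,-0.95,-0.15,0,1],
    [0,0,0,-0.6,-0.2,0,1]
  ]
}}

```text
clock: 13.55
position: [0.4866, 0.0022, 0.148]
orientation: [3.141, 0.001, 1.655]
contact_force: [0.2, 0.3, -0.8]
gripper_width: 0.0391
gripper_force: 41.8
```

Request:
{"method": "step_arm", "body": {
  "commands": [
    [0,0,0,0,0,0,1],
    [0,0,0,0,0,0,1]
  ]
}}

```text
clock: 13.75
position: [0.4867, 0.0042, 0.1478]
orientation: [3.141, 0.0, 1.654]
contact_force: [-0.4, -0.1, -1.6]
gripper_width: 0.0396
gripper_force: 41.8
```

```bash
python3 -c "
from h import *
tool([.4861,.0020,.05],1.651)
im=camera('side'); cv2.imwrite('pics/side3.png',im[:,:,::-1]); cv2.imwrite('pics/side3c.png',cv2.resize(im[150:260,270:410,::-1],None,fx=5,fy=5,interpolation=cv2.INTER_CUBIC))"
```

```text
old shift units [-0.05 -0.02  2.45]
new shift units [-0.05 -0.02  2.45]
turn 0.2 pos [0.4867 0.0042 0.1478] rpy [3.1412 0.     1.6538] F [-0.4 -0.1 -1.6] w 0.0396 t 13.75
```

View pics/side3c.png

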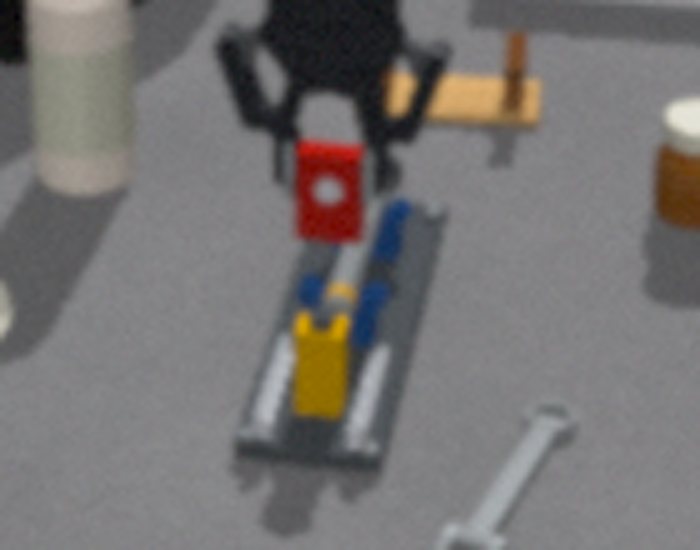

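The plate is held upright above the pocket (about (330,190)). The axle lies in both saddles and there's a clear gap in front of the stop. Now I'll lower the plate.

Request:
{"method": "step_arm", "body": {
  "commands": [
    [0,0,0,-0.1,-0.02,0.5,1],
    [0,0,0,0,0,0.6,1],
    [0,0,0,0,0,0.6,1],
    [0,0,0,0,0,0.4,1],
    [0,0,0,0,0,0.3,1],
    [0,0,0,0,0,0.15,1],
    [0,0,0,0,0,0,1],
    [0,0,0,0,0,0,1]
  ]
}}

```text
clock: 14.6
position: [0.4866, 0.001, 0.0458]
orientation: [3.141, 0.0, 1.654]
contact_force: [-0.1, -0.0, -0.6]
gripper_width: 0.0391
gripper_force: 41.8
```

Request:
{"method": "step_arm", "body": {
  "commands": [
    [0,0,0,0,0,0.08,1],
    [0,0,0,0,0,0.06,1],
    [0,0,0,0,0,0.03,1],
    [0,0,0,0,0,0,1]
  ]
}}

```text
clock: 15.0
position: [0.4865, 0.0005, 0.0391]
orientation: [3.141, 0.0, 1.653]
contact_force: [-1.5, -0.6, 8.1]
gripper_width: 0.0395
gripper_force: 42.6
```

The plate is on the pocket floor at the expected height. I'll slide it towards the stop until it touches.

Request:
{"method": "step_arm", "body": {
  "commands": [
    [0,0,0,0.05,0,-0.03,1],
    [0,0,0,0.05,0,0,1],
    [0,0,0,0.05,0,0,1],
    [0,0,0,0,0,0,1]
  ]
}}

```text
clock: 15.4
position: [0.4857, 0.0066, 0.0397]
orientation: [-3.142, 0.0, 1.653]
contact_force: [-1.0, -0.1, -1.3]
gripper_width: 0.0394
gripper_force: 41.8
```

Request:
{"method": "step_arm", "body": {
  "commands": [
    [0,0,0,0.04,0,0,1],
    [0,0,0,0.04,0,0,1],
    [0,0,0,0,0,0,1]
  ]
}}

```text
clock: 15.7
position: [0.4857, 0.0066, 0.0397]
orientation: [-3.141, 0.007, 1.651]
contact_force: [-0.1, -17.2, -1.8]
gripper_width: 0.0396
gripper_force: 41.6
```

The plate touches the stop with its face at own x of about 90.6 mm. I'll relieve the push, release, and go back to the axle.

Request:
{"method": "step_arm", "body": {
  "commands": [
    [0,0,0,-0.09,0,0,1],
    [0,0,0,0,0,0,1],
    [0,0,0,0,0,0,-1],
    [0,0,0,0,0,0,-1],
    [0,0,0,0,0,0,-1],
    [0,0,0,0,0,-0.3,-1],
    [0,0,0,0,0,-0.8,-1],
    [0,0,0,0,0,-1,-1],
    [0,0,0,0,0,-0.5,-1],
    [0,0,0,-1,0,0,-1],
    [0,0,0,-1,0,0,-1],
    [0,0,0,-1,0,0,-1]
  ]
}}

```text
clock: 16.9
position: [0.4958, -0.1144, 0.1441]
orientation: [3.141, 0.0, 1.654]
contact_force: [0.4, -0.7, 0.2]
gripper_width: 0.0851
gripper_force: 0.0
```

```bash
python3 -c "
from h import *
tool([.4964,-.1206,.10],1.651)
im=camera('side'); cv2.imwrite('pics/side4.png',im[:,:,::-1]); cv2.imwrite('pics/side4c.png',cv2.resize(im[150:260,270:410,::-1],None,fx=5,fy=5,interpolation=cv2.INTER_CUBIC))"
```

```text
old shift units [-0.15  0.    1.1 ]
new shift units [-0.15  0.    1.1 ]
turn 0.2 pos [ 0.4958 -0.1144  0.1441] rpy [3.1407e+00 3.0000e-04 1.6544e+00] F [ 0.4 -0.7  0.2] w 0.0851 t 16.9
```

View pics/side4c.png

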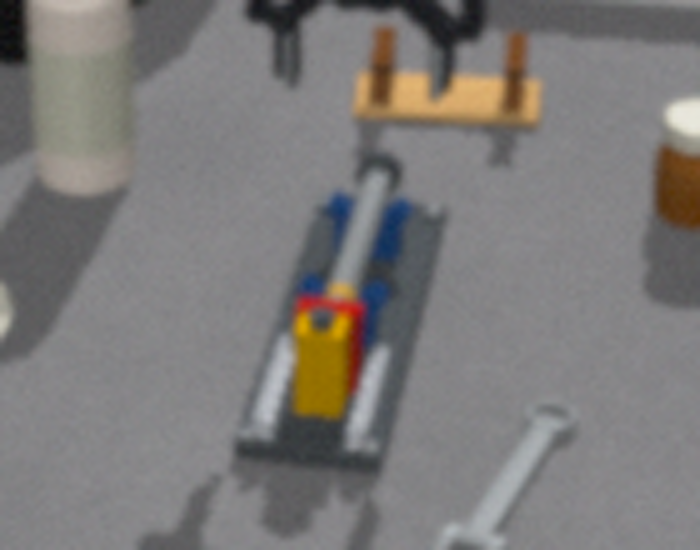

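The plate stands upright against the stop and the axle lies in both saddles with its head outside the rear one. Now I'll grasp the axle.

Request:
{"method": "step_arm", "body": {
  "commands": [
    [0,0,0.2,-0.1,0,0.5,-1],
    [0,0,0,0,0,0.7,-1],
    [0,0,0,0,0,0.7,-1],
    [0,0,0,0,0,0.7,-1],
    [0,0,0,0,0,0.3,-1],
    [0,0,0,0,0,0,-1],
    [0,0,0,0,0,0,0.3],
    [0,0,0,0,0,0,1],
    [0,0,0,0,0,0,1],
    [0,0,0,0,0,0,1],
    [0,0,0,0,0,0,1],
    [0,0,0,0,0,0,1]
  ],
  "squeeze": 60
}}

```text
clock: 18.15
position: [0.4971, -0.1176, 0.0285]
orientation: [3.139, 0.0, 1.65]
contact_force: [1.9, 1.5, 6.0]
gripper_width: 0.0182
gripper_force: 58.4
```

Request:
{"method": "step_arm", "body": {
  "commands": [
    [0,0,0,0,0,-0.03,1],
    [0,0,0,0.1,0,0,1],
    [0,0,0,0.15,0,0,1],
    [0,0,0,0.15,0,0,1],
    [0,0,0,0.1,0,0,1],
    [0,0,0,0.03,0,0,1],
    [0,0,0,0,0,0,1]
  ]
}}

```text
clock: 18.85
position: [0.4948, -0.0959, 0.0291]
orientation: [3.141, 0.0, 1.65]
contact_force: [3.8, -0.8, 0.9]
gripper_width: 0.0186
gripper_force: 58.9
```

Request:
{"method": "step_arm", "body": {
  "commands": [
    [0,0,0,0.05,0.015,0,1],
    [0,0,0,0.05,0,0,1],
    [0,0,0,0.03,0,0,1],
    [0,0,0,0,0,0,1]
  ]
}}

```text
clock: 19.25
position: [0.4947, -0.0922, 0.029]
orientation: [-3.142, 0.003, 1.649]
contact_force: [3.6, -8.1, -1.4]
gripper_width: 0.0181
gripper_force: 58.7
```

Request:
{"method": "step_arm", "body": {
  "commands": [
    [0,0,0,0.04,0,0,1],
    [0,0,0,0,0,0,1],
    [0,0,0,0,0,0,1]
  ]
}}

```text
clock: 19.55
position: [0.4947, -0.0921, 0.029]
orientation: [-3.141, 0.006, 1.648]
contact_force: [3.0, -16.0, -3.3]
gripper_width: 0.0183
gripper_force: 58.6
```

Request:
{"method": "step_arm", "body": {
  "commands": [
    [0,0,0,0,0.01,0.02,1],
    [0,0,0,0,0,0,1],
    [0,0,0,0,0,0,1]
  ]
}}

```text
clock: 19.85
position: [0.495, -0.0921, 0.0287]
orientation: [-3.141, 0.006, 1.648]
contact_force: [0.4, -14.9, 4.9]
gripper_width: 0.0182
gripper_force: 59.8
```

```bash
python3 -c "
from h import *
tool([.4964,-.1206,.10],1.651)
fx=[.4923,-.0757,1.651]
im=camera('side'); b=cv2.resize(im[150:260,270:410,::-1],None,fx=5,fy=5,interpolation=cv2.INTER_CUBIC)
s=observe();print(s['contact_force'])
for P in (cyl(-.0957,-.0957,.016,.045),cyl(-.1077,-.1077,.016,.045),cyl(-.09,-.09,.016,.045)):
    q=(proj('side',place(P,fx))+.5)*5-.5-[1350,750]; cv2.polylines(b,[q.astype(np.int32)],True,(0,255,0) if P[0,0]!=-.09 else (0,0,255),1)
cv2.imwrite('pics/side5c.png',b)"
```

```text
old shift units [-0.71 -0.02 -1.78]
new shift units [-0.71 -0.02 -1.78]
turn -0.2 pos [ 0.495  -0.0921  0.0287] rpy [-3.1412  0.0056  1.648 ] F [  0.4 -14.9   4.9] w 0.0182 t 19.85
[  0.08569723 -15.27917311   3.77678625]
```

View pics/side5c.png

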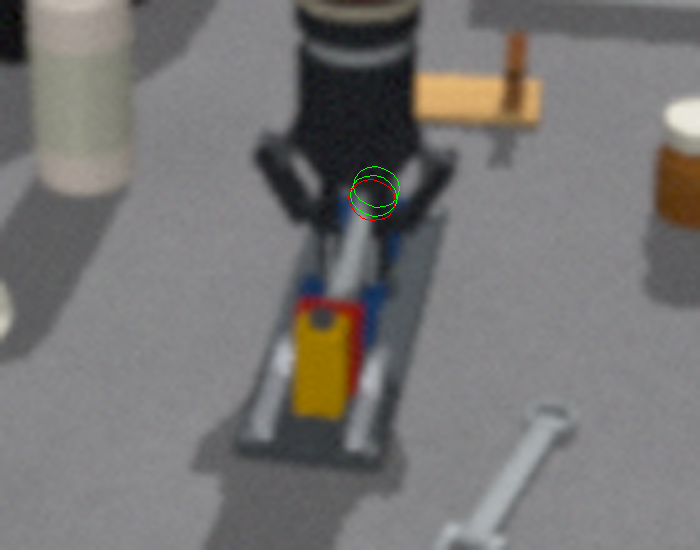

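The plate is upright and clamped between tip and stop. The axle stopped after 25.5 mm: contact was predicted at 25.4 mm and head home at 30.8 mm. So the squeeze came first and one plate is enough. I'll reduce the downward load slightly and hand in.

Request:
{"method": "step_arm", "body": {
  "commands": [
    [0,0,0,0.005,0,-0.01,1],
    [0,0,0,0,0,0,1],
    [0,0,0,0,0,0,1],
    [0,0,0,0,0,0,1]
  ]
}}

```text
clock: 20.3
position: [0.4949, -0.0921, 0.0288]
orientation: [-3.141, 0.006, 1.648]
contact_force: [2.2, -17.4, 0.6]
gripper_width: 0.0178
gripper_force: 58.8
```

Request:
{"method": "step_arm", "body": {
  "commands": [
    [0,0,0,-0.005,0,0,1],
    [0,0,0,0,0,0,1],
    [0,0,0,0,0,0,1]
  ]
}}

```text
clock: 20.6
position: [0.4949, -0.0921, 0.0288]
orientation: [-3.141, 0.006, 1.648]
contact_force: [1.2, -15.6, 0.4]
gripper_width: 0.0181
gripper_force: 58.8
```

```bash
python3 -c "
from bench import *
print(observe()['contact_force']); print(finish_job())"
```

```text
[  1.20981964 -15.6408506    0.43571456]
the job is handed in; nothing more can be done
None
```

I handed the job in at 20.6 s with the axle lying in the saddles and still held, pushing one upright plate against the stop with about 15.6 N; the gripper hid the head, so I judged from the axle's travel that it stopped about 5 mm short of its saddle.

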